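# Close a knock-down carcass joint and lock its cam

### The arm

A 7-joint arm with a two-finger parallel gripper is mounted at the origin on a cart in front of the work surface, level with it; the furniture and walls round the work are solid. World frame = base frame: x ahead of the robot, y to its left, z up, the work surface at z = 0. Lengths are in m, angles in rad, forces in N, time in s.
With the tool pointing down it reaches from about 0.425 to 0.95 m from the base axis. Payload 4.7 kg.
Tool frame: the origin (TCP) lies midway between the tips of the shut fingers; the grasp point (between the pads) lies 19 mm behind it (env.grip_point_offset is the distance from the TCP to the grasp point, in m); z points along the fingers, y is the line along which they close (so a half turn about z gives the same grasp; the last joint's range is limited). The gripper opens to 85 mm and grips with 20 to 120 N. Pads are 22 mm wide; open, the fingers measure 114 mm over their backs; the gripper's body (76 mm by 85 mm) begins 54 mm behind the grasp point. The pads swing forward as they close: fully open they stand 13 mm farther back than shut.
Start: joints at [1.139, 0.469, -0.049, 1.532, 0.024, 1.141, -0.082], TCP at [0.265, -0.621, 0.21] pointing down, gripper open.
Joint ranges: [-2.59, 2.59], [-0.33, 1.99], [-1.39, 1.29], [0.1, 2.45], [-1.04, 4.18], [0.21, 1.99], [-2.66, 2.66]. Speed limits (rad/s): [2.57, 2.57, 3.14, 3.14, 3.14, 3.14, 3.14].

### API

Orientations are given as a unit quaternion [x, y, z, w].
In Python, from plant import readout, grab_frame, camera_info, order, env gives the robot as it stands.
- The arm moves only by the tool drive_tool, never from a script. Its argument "steps" is a list of rows, each a list of 3 entries, a list of its own where there are three numbers: the closure, from -1 (fully open) to 1 (shut), so that 0 is half open, then the shift along the world's x, y, z each as a share of 50 mm, from -1 to 1, then the turn about the world's z as a share of 0.12 rad, from -1 to 1. In form: [[jaw, [x, y, z], roll], ...]. A call has 1 to 8 rows; each row shifts and turns the commanded pose from where the row before left it; what a row does not reach is not made up. A row lasts 1/8 s, in which the tool goes at most 62.5 mm and 10.7 degrees, less where a joint would pass 70% of its speed; a pose out of reach is approached as far as the arm can. A call with a number of a shift or a turn outside -1 to 1 is refused whole. A call with a gripper value outside its range is refused whole. The fingers move at their own pace and stop on an object; the grip force is fixed at half the most. Time passes only in rows, so rows that do not move let the fingers close. It gives the time, the measured TCP pose, the force, the opening and the grip force at its end, in the units of the state.
- readout.get_obs(): the state, without advancing time (a new reading comes with each control period).
- grab_frame(name): name is "scene" or "top" or "wrist"; returns (picture, depth): 384x512x3 uint8, blue, green, red; 384x512 float32, m along the optical axis (not along the pixel's ray), 0 where there is no reading.
- camera_info(name): a dict with "K" (3x3 intrinsics, pixels), "rvec" (rotation vector, rad) and "tvec" (3), from world to camera coordinates, as OpenCV has them; the wrist camera has in their place "hand_eye" (4x4, takes a point from camera to tool coordinates, whose origin is the TCP and whose axes are the flange's). Camera axes: x right, y down, z forward; pixel columns grow to the right and rows downward; lengths in m; the calibration is good to about 2 mm. The wrist camera is an equidistant fisheye: a pixel r from the principal point sees the ray r / f radians off the axis. A picture is of the moment at which its call begins: read the wrist's pose just before it. camera_info takes no time and is no camera call.
- order.hand_in(): hands the job in; it is judged then, once.
The state is a dict: "clock": time; "joint_pos": joint angles; "qvel": joint speeds; "joint_torque": joint torques, N m; "eef_pos": TCP position; "orientation": TCP orientation; "contact_force": force on the tool from outside, world axes, zero at the start; "moment": the same for the moment, N m; "opening": opening from 0.0 (shut) to 1.0 (fully open); "grip_force": force on a finger pad.
Only numpy, scipy, OpenCV 4.12 (cv2) and the standard library are available. Lean on these libraries where they do the work, as an engineer would, in place of code of your own. Each camera call takes 0.05 s, during which the arm holds its last target. There are 200 camera calls.

### The job

The front board of the little upside-down box stands off on its dowels: push it fully home against the box, then take the flat-sided, wide-bladed screwdriver from the tool stand, set its blade in the slotted cam next to that joint and turn it clockwise, about a quarter turn, until you feel the cam seat and the joint is tight. Press and turn gently, and stop as soon as it is tight so that neither the slot nor the bolt is spoilt; hang the screwdriver back upright in its hole in the stand and leave the other things on the bench where they are.

Things in the scene. Friction and masses are not known exactly. Their poses are not given: they have to be found in the camera images.
- board_face (a point): Front board: plain pale wood, 19 mm thick, 260 mm wide, 110 mm tall, its top edge flush with the box top, 113 mm above the bench. This point is the middle of its outer face, 63 mm above the bench. Axes: x points from the board into the box (the way to push), y along the board, z up.
- front_board (a joint): Gap between the front board and the box in m: 0 is fully home (hard stop), at the start 7 to 13 mm. It slides along its dowels with about 9 N of friction and stays where it is left. Only when it is home can the cam catch the bolt in the board; with more than 2 mm of gap the cam jams on the bolt head or misses it.
- carcass: Small open box of plain pale wood, upside down on a 3 mm rubber mat, fast to it: 180 mm deep (x, without the front board), 260 mm wide (y), closed side on top, 113 mm above the bench. Origin: centre of its footprint on the bench; x points away from the front board, z up. A like cam near the back edge of its top, 112 mm behind the first, is already locked; leave it.
- cam_slot (a point): Middle of the slot mouth of the cam to lock, on its upright axis: a round metal cam, 30 mm across, level with the box top (113 mm above the bench), 34 mm in from the edge that meets the front board, mid-way along it. Slot 13 mm long, 4 mm wide, 6 mm deep with flat floor, along this point's x axis (z up), at the start within 0.7 rad of straight at the front board. Blade play in it: 0.15 rad.
- driver: Short flat-sided screwdriver, 123 mm tall, standing in the stand, handle up. Origin: middle of the blade's lower end; z up along the shank to the handle. Blade 10 mm wide along x, 2.4 mm thick along y, 16 mm long; shank 7 mm thick up to 48 mm; tapered brass ferrule (13 mm) 43 to 55 mm; pale wooden handle from 55 to 123 mm, 34 mm along x and 26 mm along y with flat sides: grip it along y. 0.12 kg.
- tool_stand: Fixed hardwood block, 60 mm (x) by 150 mm (y), 68 mm tall, origin at the centre of its underside. Two upright holes 17 mm across, 60 mm deep, 35 mm to either side of the centre along y. A tool hangs in a hole with the underside of its handle on the block, so the driver's origin then is 13 mm above the bench. Which hole holds the driver varies.
- bradawl: Bradawl with a round dark pear-shaped handle 33 mm across, 110 mm tall over all, in the other hole of the stand; to be left there. Origin at its point, z up.
- try_square: Try square lying flat, 186 by 120 mm, 18 mm high, on the left behind the stand; a bystander.
- white_tub: White tub, 78 mm across, 73 mm tall, on the right beyond the tape; a bystander.
- masking_tape: Roll of masking tape lying flat, 104 mm across, 25 mm high, to the right of the box; a bystander.
- cam: The same cam; origin as cam_slot. It turns clockwise from above with 0.03 to 0.08 N m, drawing on the bolt of the front board, and stays where left. It seats at a hard stop after 1.05 to 1.65 rad; the torque then climbs steeply: stop at 0.10 to 0.14 N m (press about 5 N); 0.2 bruises the slot. The slot stands at a different angle to the hook inside on each cam, so the seat is felt, not seen.
Not all that is in view belongs to the job. Leave any red look-alike of the driver alone.

How it is judged:
By the outcome, as a careful person would: the job done as asked, in the order asked, and still so for the second after the job is handed in, with the robot touching nothing.
It also fails if it takes over 72 s, if anything falls off the work surface, if the arm or the gripper's body presses on something with over 40 N, if the wrist force passes 120 N, or if a joint passes its speed limit or range.

## Working session

There is one attempt and no reset: what is moved stays moved. The work goes in short steps, Python scripts to look and compute and a tool call to move; the robot and the scene stay as the last step left them, time stands still between calls to the robot, and variables do not carry over. Pictures are saved under pics/ and viewed, at most 13 in all, crops included, and the job is handed in when it is done.

Besides the shell and the picture viewer there is one more tool, called after "Call:" as name(argument=value, ...), one argument or row to a line, values as JSON. drive_tool: Moves the arm, as the interface text tells. Shift numbers are shares of 50 mm and turn numbers shares of 0.12 rad, none past 1 either way. Its arguments: {"type":"object","properties":{"steps":{"type":"array"}},"required":["steps"]}

```bash
mkdir -p pics; ls
python3 - <<'E'
from plant import readout, grab_frame, camera_info, order, env
import cv2, numpy as np
o=readout.get_obs(); print(o); print(env.grip_point_offset)
for n in ("scene","top"):
    im,d=grab_frame(n); cv2.imwrite(f"pics/{n}0.png",im); np.save(f"{n}_d0.npy",d)
    print(n,camera_info(n))
print(camera_info("wrist"))
E
```

```text
pics
{'clock': 0.0, 'joint_pos': array([ 1.13911674,  0.46943945, -0.04856472,  1.53368827,  0.02408162,
        1.14098572, -0.08229258]), 'qvel': array([-1.82111723e-03,  2.78520638e-04, -1.63340095e-03,  4.52107420e-04,
        7.01747220e-04,  3.11488945e-05, -4.96446891e-04]), 'joint_torque': array([-4.12392064e-04, -5.10300565e+01, -4.65043320e-02, -2.37711400e+01,
        1.06984578e-02,  7.44842720e-03,  9.35240706e-06]), 'eef_pos': array([ 0.26433806, -0.62041389,  0.20846509]), 'orientation': array([ 9.79788634e-01,  2.00033236e-01, -2.26615755e-04, -9.41110049e-04]), 'contact_force': array([-0.49963803, -1.12849013,  0.11469762]), 'moment': array([ 0.06351081, -0.00014269,  0.0572189 ]), 'grip_force': 0.0, 'opening': 0.9973386321771298}
0.0187
scene {'K': array([[383.3717977 ,   0.        , 256.25889184],
       [  0.        , 383.3717977 , 194.11404511],
       [  0.        ,   0.        ,   1.        ]]), 'rvec': array([ 0.63176133, -2.42466836,  1.47165896]), 'tvec': array([0.48140913, 0.24565447, 0.91811935])}
top {'K': array([[444.27511038,   0.        , 247.16204132],
       [  0.        , 444.27511038, 193.83634849],
       [  0.        ,   0.        ,   1.        ]]), 'rvec': array([ 2.13003002, -2.15720445,  0.14410378]), 'tvec': array([-0.00966583,  0.54031829,  1.4671247 ])}
{'K': array([[297.31863964,   0.        , 255.29344015],
       [  0.        , 297.31863964, 188.53759478],
       [  0.        ,   0.        ,   1.        ]]), 'hand_eye': array([[-2.59970043e-04, -9.65133553e-01, -2.61757823e-01,
         6.65223359e-02],
       [ 9.99999273e-01, -5.59035851e-04,  1.06806513e-03,
         1.97961926e-04],
       [-1.17715750e-03, -2.61757355e-01,  9.65132997e-01,
        -1.63965967e-01],
       [ 0.00000000e+00,  0.00000000e+00,  0.00000000e+00,
         1.00000000e+00]])}
```

View pics/scene0.png

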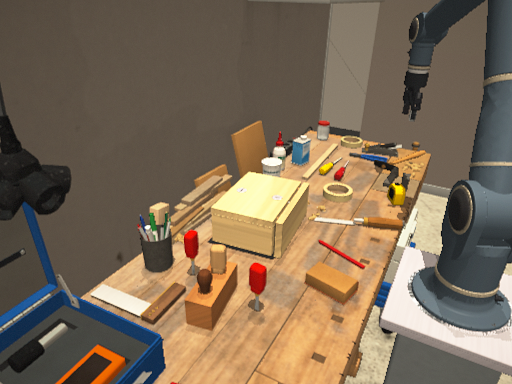

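View pics/top0.png

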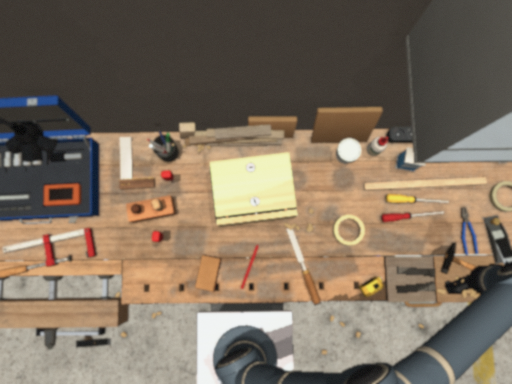

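Scene: the box at about (255,215). The stand is at (212,295), with a dark pear handle at (204,280) and a pale handle at (218,257). Red look-alikes stand at (190,245) and (257,280). Top: stand (150,209), pale handle (158,203), bradawl (140,210), red ones (167,175) and (156,237), cams (255,201) front and (250,168) back.
Candidates for the driver are the pale handle, the two red ones, the bradawl, and the yellow and red screwdrivers on the right. By the description it is the pale handle in the stand. I'll check that in a crop next.

```bash
cat > h.py <<'E'
import cv2, numpy as np
from plant import readout, grab_frame, camera_info, order, env
def ray(n,px):
    c=camera_info(n);R=cv2.Rodrigues(c["rvec"])[0];C=-R.T@c["tvec"]
    p=np.atleast_2d(np.array(px,float));d=np.c_[(p-c["K"][:2,2])/np.diag(c["K"])[:2],np.ones(len(p))]@R
    return C,d
def plane(n,px,z):
    C,d=ray(n,px); return C+d*((z-C[2])/d[:,2])[:,None]
def cloud(n,depth):
    v,u=np.mgrid[:384,:512]; C,d=ray(n,np.c_[u.ravel(),v.ravel()])
    P=C+d*depth.reshape(-1,1); P[depth.ravel()==0]=np.nan
    return P.reshape(384,512,3)
def proj(n,P):
    c=camera_info(n); return cv2.projectPoints(np.atleast_2d(np.array(P,float)),c["rvec"],c["tvec"],c["K"],None)[0][:,0]
E
python3 - <<'E'
from h import *
im=cv2.imread("pics/top0.png");d=np.load("top_d0.npy");P=cloud("top",d)
a=cv2.resize(im[145:230,200:305],None,fx=5.5,fy=5.5,interpolation=cv2.INTER_CUBIC)[:, :400*2]
b=cv2.resize(im[190:230,115:185],None,fx=5.5,fy=5.5,interpolation=cv2.INTER_CUBIC)
c=np.zeros((max(a.shape[0],b.shape[0]),800,3),np.uint8)
s=cv2.imread("pics/scene0.png")
b2=cv2.resize(s[235:330,180:245],None,fx=3.3,fy=3.3,interpolation=cv2.INTER_CUBIC)
c[:a.shape[0],:a.shape[1]]=a; 
c[:b2.shape[0],580:580+b2.shape[1]]=b2[:,:220]
cv2.imwrite("pics/crop1.png",c); print(a.shape,b2.shape)
# heights
Z=P[...,2]
def blob(zlo,zhi,u0,u1,v0,v1):
    m=np.zeros(Z.shape,np.uint8);m[v0:v1,u0:u1]=((Z>zlo)&(Z<zhi))[v0:v1,u0:u1]
    n,l,st,ce=cv2.connectedComponentsWithStats(m)
    for i in range(1,n):
        if st[i,4]>8:
            q=P[l==i]; r=cv2.minAreaRect(q[:,:2].astype(np.float32)); print(st[i],q.mean(0).round(4),r)
print("box");blob(.1,.13,200,310,140,230)
print("handles");blob(.1,.2,110,190,160,250)
print("stand");blob(.055,.08,115,185,190,230)
E
```

```text
(468, 578, 3) (314, 214, 3)
box
[ 210  152   88   73 4974] [ 0.5501 -0.0365  0.1139] ((0.5496397018432617, -0.03674837946891785), (0.20810967683792114, 0.26037487387657166), 6.291275501251221)
handles
[161 170  12   9  95] [0.5966 0.2426 0.1206] ((0.5973638296127319, 0.24370604753494263), (0.02562563121318817, 0.034173671156167984), 1.6472234725952148)
[151 198  12  13 106] [0.4986 0.2703 0.1312] ((0.49981775879859924, 0.2722095251083374), (0.03427620604634285, 0.025963108986616135), 25.797033309936523)
[131 204  11  10  84] [0.4873 0.3403 0.1168] ((0.4870781898498535, 0.3422726094722748), (0.028905801475048065, 0.030592098832130432), 0.7191076874732971)
[152 230  10  12  99] [0.3979 0.2721 0.1206] ((0.39899662137031555, 0.2737328112125397), (0.025882266461849213, 0.0349653884768486), 85.55590057373047)
stand
[126 195  49  26 648] [0.4915 0.3044 0.0685] ((0.49389734864234924, 0.3071272373199463), (0.06108850613236427, 0.15077956020832062), 10.443760871887207)
```

View pics/crop1.png

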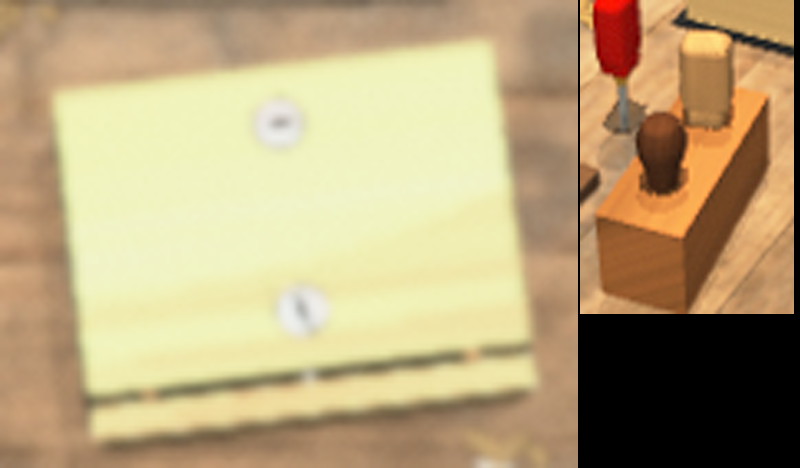

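The crop confirms it: the pale flat-sided handle stands in the stand's right hole and the dark bradawl is in the other. The cam to lock is at crop (303,310), near the gap, and its slot tilts about 25°. First I hover in front of the board with the gripper shut.

Call:
drive_tool(
  steps=[
    [1,[0.2,0.9,0.2],-0.3],
    [1,[0.25,1,0.2],-0.3],
    [1,[0.25,1,0],-0.3],
    [1,[0.25,1,0],-0.3],
    [1,[0.25,1,0],-0.3],
    [1,[0.25,1,0],-0.3],
    [1,[0.25,1,0],-0.3],
    [1,[0.25,1,0],-0.3],
  ],
)

```text
clock: 1.1
eef_pos: [0.3621, -0.2242, 0.2294]
orientation: [0.998, 0.057, -0.0, 0.0]
contact_force: [1.1, -0.1, 0.4]
opening: 0.001
grip_force: 0.0
```

Call:
drive_tool(
  steps=[
    [1,[0.25,0.8,0],0],
    [1,[0.25,0.8,0],0],
    [1,[0.25,0.8,0],0],
    [1,[0.2,0.5,0],0],
    [1,[0.2,0.3,0],0],
    [1,[0,0,0],0],
    [1,[0,0,0],0],
    [1,[0,0,0],0],
  ],
)

```text
clock: 2.1
eef_pos: [0.4191, -0.0669, 0.2294]
orientation: [0.998, 0.056, -0.0, 0.0]
contact_force: [-0.0, 0.2, -0.5]
opening: -0.001
grip_force: 0.0
```

```bash
cat >> h.py <<'E'
from scipy.spatial.transform import Rotation as Ro
def wpose(o):
    T=np.eye(4);T[:3,:3]=Ro.from_quat(o["orientation"]).as_matrix();T[:3,3]=o["eef_pos"]
    return T@camera_info("wrist")["hand_eye"]
def wpix(T,P):  # world points -> fisheye pixels
    K=camera_info("wrist")["K"];X=(np.asarray(P,float).reshape(-1,3)-T[:3,3])@T[:3,:3]
    return cv2.fisheye.projectPoints(X[:,None],np.zeros(3),np.zeros(3),K,np.zeros(4))[0][:,0]
def ortho(T,im,x0,x1,y0,y1,z,res=.0005):
    # rectified view of plane z: row 0 = x1 (up=+x), col 0 = y1 (left=+y)
    xs=np.arange(x1,x0,-res);ys=np.arange(y1,y0,-res);X,Y=np.meshgrid(xs,ys,indexing="ij")
    p=wpix(T,np.stack([X,Y,0*X+z],-1)).reshape(*X.shape,2).astype(np.float32)
    return cv2.remap(im,p[...,0],p[...,1],cv2.INTER_CUBIC)
E
python3 - <<'E'
from h import *
o=readout.get_obs();im,d=grab_frame("wrist");cv2.imwrite("pics/w1.png",im)
T=wpose(o);r=ortho(T,im,.42,.66,-.19,.12,.113);cv2.imwrite("pics/w1o.png",r)
print(T[:3,3],r.shape)
c=ortho(T,im,.47,.55,-.08,0,.113,.00025)
g=cv2.cvtColor(c,cv2.COLOR_BGR2GRAY);hs=cv2.cvtColor(c,cv2.COLOR_BGR2HSV)
m=((hs[...,1]<60)).astype(np.uint8);n,l,st,ce=cv2.connectedComponentsWithStats(m)
for i in range(1,n):
    if st[i,4]>500: print(st[i],.55-ce[i,1]*.00025,-ce[i,0]*.00025)
out=np.zeros((600,800,3),np.uint8);out[:480,:620-0]=r[:480,:620];out[280:600,480:800]=c
cv2.imwrite("pics/v1.png",out)
E
```

```text
[ 0.4853789  -0.05949987  0.39332455] (481, 620, 3)
[  103   109   116   117 10700] 0.5083015186915888 -0.04014943925233645Traceback (most recent call last):
  File "<stdin>", line 10, in <module>
ValueError: could not broadcast input array from shape (321,320,3) into shape (320,320,3)
```

Run:
```python
from h import *
im=cv2.imread("pics/w1.png");o=readout.get_obs();T=wpose(o)
c=ortho(T,im,.49,.53,-.06,-.02,.113,.0001)[:400,:400]
g=cv2.cvtColor(c,cv2.COLOR_BGR2GRAY).astype(int);X,Y=np.meshgrid(np.arange(400),np.arange(400))
x=.53-Y*.0001;y=-.02-X*.0001
w=(np.hypot(x-.5082,y+.0402)<.0115)
print(np.percentile(g[w],[1,5,10,15,20,30,50]))
for t in (90,120,140):
    m=((g<t)&w).astype(np.uint8);n,l,st,ce=cv2.connectedComponentsWithStats(m)
    if n<2: continue
    i=1+np.argmax(st[1:,4]);q=np.c_[x[l==i],y[l==i]];e,v=np.linalg.eigh(np.cov(q.T))
    print(t,st[i],q.mean(0),np.degrees(np.arctan2(v[1,1],v[0,1])),cv2.minAreaRect((q*1000).astype(np.float32)))
r=ortho(T,im,.42,.66,-.19,.12,.113)
out=np.zeros((600,800,3),np.uint8);out[:480,:620]=r[:480,:620];out[200:600,400:]=c
cv2.imwrite("pics/v1.png",out)
# top camera cam + box edge
P=cloud("top",np.load("top_d0.npy"));Z=P[...,2]
m=np.zeros(Z.shape,bool);m[195:212,148:168]=(Z[195:212,148:168]>.125);q=P[m];print(q.mean(0),cv2.minAreaRect(q[:,:2].astype(np.float32)))
```

```text
[ 36.  76. 103. 195. 230. 243. 244.]
90 [ 156  158   56   88 1868] [ 0.51055915 -0.03864636] -160.41639331200142 ((510.1491394042969, -39.06713104248047), (8.988236427307129, 3.7647058963775635), 28.0725040435791)
120 [ 155  154   92  122 4614] [ 0.50850839 -0.03994337] -153.20690321054659 ((508.3346862792969, -39.96743392944336), (13.221654891967773, 4.211824417114258), 26.24142837524414)
140 [ 154  152   94  125 4979] [ 0.5085243 -0.0399571] -153.5054400242765 ((508.34808349609375, -39.99317169189453), (13.380941390991211, 4.400899887084961), 25.93088150024414)
[0.49933749 0.27189343 0.13571987] ((0.49972766637802124, 0.2724766433238983), (0.034205980598926544, 0.0254037044942379), 25.79703140258789)
```

View pics/v1.png

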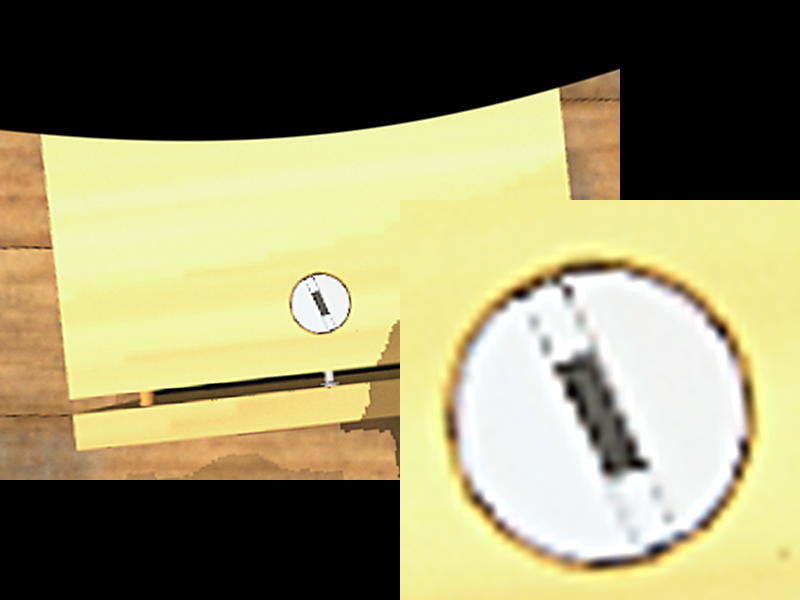

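The front slot centre is (0.5083, -0.0400) with the slot along yaw 26°, seen at inset (600,412). The gap is clearly visible. Now I descend in front of the board.

Call:
drive_tool(
  steps=[
    [1,[0,0.18,-0.7],0],
    [1,[0,0.18,-0.7],0],
    [1,[0,0,-0.7],0],
    [1,[0,0,-0.6],0],
    [1,[0,0,-0.5],0],
    [1,[0,0,-0.2],0],
    [1,[0,0,0],0],
    [1,[0,0,0],0],
  ],
)

```text
clock: 3.15
eef_pos: [0.4205, -0.0481, 0.0604]
orientation: [0.998, 0.057, 0.001, 0.0]
contact_force: [0.1, -0.4, 0.1]
opening: 0.003
grip_force: 0.0
```

Call:
drive_tool(
  steps=[
    [1,[0.1,0.011,0],0],
    [1,[0.1,0.011,0],0],
    [1,[0.06,0.007,0],0],
    [1,[0.06,0.007,0],0],
    [1,[0.04,0.004,0],0],
    [1,[0.04,0.004,0],0],
    [1,[0,0,0],0],
  ],
)

```text
clock: 4.03
eef_pos: [0.4362, -0.0462, 0.0588]
orientation: [0.998, 0.057, -0.004, 0.0]
contact_force: [-6.9, -1.3, 4.2]
opening: -0.003
grip_force: 3.5
```

Call:
drive_tool(
  steps=[
    [1,[0.04,0.004,0],0],
    [1,[0.04,0.004,0],0],
    [1,[0.04,0.004,0],0],
    [1,[0,0,0],0],
  ],
)

```text
clock: 4.53
eef_pos: [0.4412, -0.0457, 0.0586]
orientation: [0.998, 0.057, -0.005, 0.0]
contact_force: [-8.2, -1.3, 5.5]
opening: 0.001
grip_force: 4.4
```

Call:
drive_tool(
  steps=[
    [1,[0.04,0.004,0],0],
    [1,[0.04,0.004,0],0],
    [1,[0,0,0],0],
  ],
)

```text
clock: 4.9
eef_pos: [0.4437, -0.0455, 0.0584]
orientation: [0.998, 0.057, -0.006, 0.001]
contact_force: [-11.2, -0.4, 7.4]
opening: 0.001
grip_force: 5.9
```

Call:
drive_tool(
  steps=[
    [1,[0.04,0.004,0],0],
    [1,[0.04,0.004,0],0],
    [1,[0,0,0],0],
  ],
)

```text
clock: 5.28
eef_pos: [0.4433, -0.0457, 0.0576]
orientation: [0.998, 0.057, -0.011, 0.001]
contact_force: [-19.4, -1.7, 12.9]
opening: 0.003
grip_force: 9.8
```

Call:
drive_tool(
  steps=[
    [1,[0.04,0.004,0],0],
    [1,[0.04,0.004,0],0],
    [1,[0,0,0],0],
  ],
)

```text
clock: 5.65
eef_pos: [0.443, -0.0458, 0.0569]
orientation: [0.998, 0.057, -0.015, 0.001]
contact_force: [-27.1, -1.9, 17.8]
opening: -0.001
grip_force: 13.8
```

Position has stopped while the force climbs, so the board is home. I back off and rise, then check the gap.

Call:
drive_tool(
  steps=[
    [1,[-0.2,-0.02,0],0],
    [1,[-0.4,-0.04,0],0],
    [1,[-0.1,-0.01,0],0],
    [1,[0,0,0.5],0],
    [1,[0,0,0.9],0],
    [1,[0,0,0.9],0],
    [1,[0,0,0.9],0],
    [1,[0,0,0.2],0],
  ],
)

```text
clock: 6.65
eef_pos: [0.4254, -0.0474, 0.2329]
orientation: [0.998, 0.057, 0.004, 0.001]
contact_force: [0.2, -0.5, 0.0]
opening: -0.004
grip_force: 0.0
```

Run:
```python
from h import *
o=readout.get_obs();print(o["eef_pos"],o["contact_force"],o["moment"]);im,d=grab_frame("wrist");T=wpose(o)
r=ortho(T,im,.43,.54,-.13,.07,.113,.00025);cv2.imwrite("pics/w2.png",r)
```

```text
[ 0.42544563 -0.04743911  0.23289032] [ 0.23299569 -0.46798699  0.02310635] [-0.03770856  0.01833599  0.00065458]
```

View pics/w2.png

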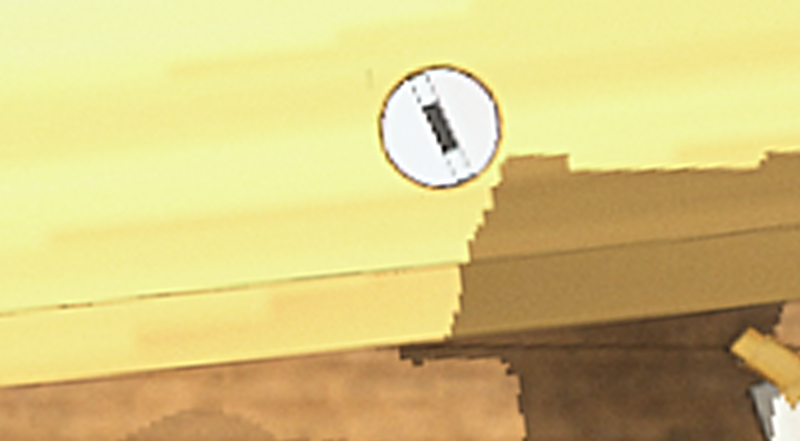

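The gap is closed: only a hairline seam remains, from (0,315) to (800,225), and the cam centre is still at (440,127). On to the driver, jaws half open to stay clear of the bradawl.

Call:
drive_tool(
  steps=[
    [0,[0.2,0.8,0.1],0.35],
    [0,[0.2,0.8,0],0.35],
    [0,[0.2,0.8,0],0.35],
    [0,[0.2,0.8,0],0.35],
    [0,[0.2,0.8,0],0.35],
    [0,[0.2,0.8,0],0.35],
    [0,[0.2,0.8,0],0.35],
    [0,[0.1,0.8,0],0.35],
  ],
)

```text
clock: 7.7
eef_pos: [0.4978, 0.2736, 0.2327]
orientation: [0.975, 0.224, -0.001, -0.0]
contact_force: [0.2, 0.5, -0.1]
opening: 0.502
grip_force: 0.0
```

Call:
drive_tool(
  steps=[
    [0,[0,0,0],0],
    [0,[0,0,0],0],
  ],
)

```text
clock: 7.95
eef_pos: [0.4974, 0.2717, 0.2331]
orientation: [0.975, 0.223, -0.001, 0.0]
contact_force: [0.2, 0.2, -0.0]
opening: 0.503
grip_force: 0.0
```

Run:
```python
from h import *
o=readout.get_obs();print(o["eef_pos"],Ro.from_quat(o["orientation"]).as_euler("xyz"),o["opening"],o["joint_pos"].round(2))
im,d=grab_frame("wrist");T=wpose(o);cv2.imwrite("pics/w3raw.png",im)
r=ortho(T,im,.43,.63,.19,.39,.136,.0004);cv2.imwrite("pics/w3.png",r)
```

```text
[0.49736458 0.27165929 0.23309108] [3.14116477e+00 2.42910877e-03 4.50490383e-01] 0.502562341164433 [-0.03  0.35 -0.7   1.73  0.25  1.15 -1.92]
```

View pics/w3.png

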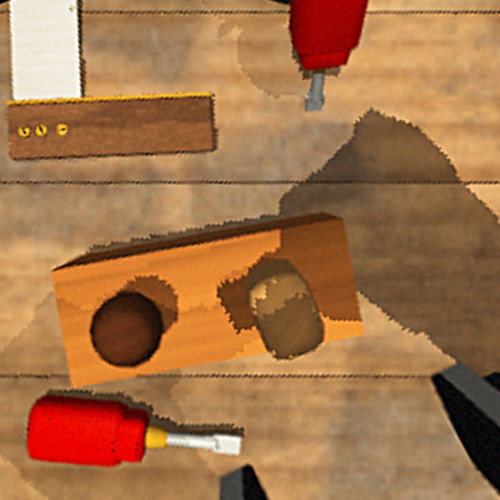

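The driver is at (285,308) in the stand. The red tool at (85,430) looks as if it is lying down, so I check that with the fixed cameras.

Run:
```python
from h import *
im,d=grab_frame("scene");t,dt=grab_frame("top")
a=cv2.imread("pics/scene0.png")
out=np.zeros((600,800,3),np.uint8)
out[:300,:400]=cv2.resize(im,(400,300));out[:300,400:]=cv2.resize(a[210:330,140:300],(400,300))
out[300:,:400]=cv2.resize(t[150:270,100:260],(400,300),interpolation=cv2.INTER_CUBIC)
out[300:,400:]=cv2.resize(im[210:330,140:300],(400,300))
cv2.imwrite("pics/v4.png",out)
```

```text
(no output)
```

View pics/v4.png

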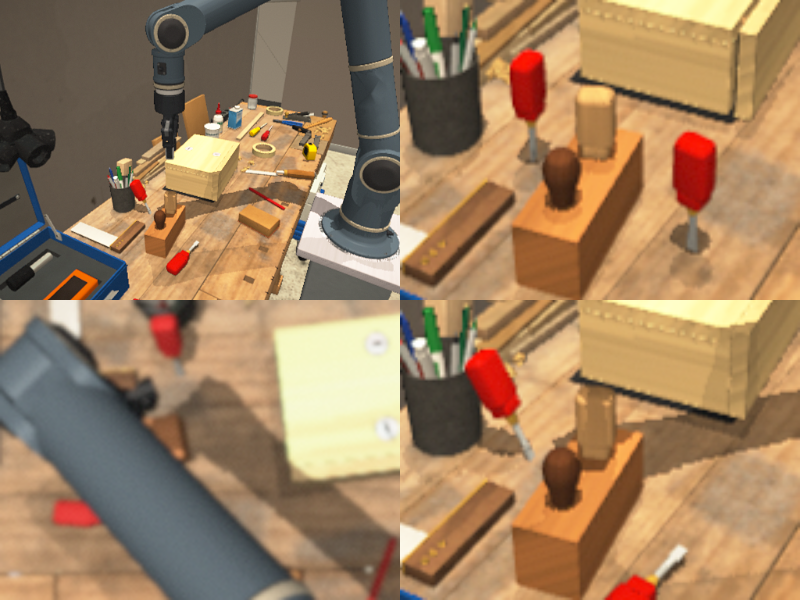

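The two free-standing red tools toppled by themselves, since they stood on their tips, and I leave them alone. Now I refine the driver position with wrist depth.

```bash
cat >> h.py <<'E'
def wcloud(T,d):
    K=camera_info("wrist")["K"];v,u=np.mgrid[:384,:512].astype(float)
    n=cv2.fisheye.undistortPoints(np.stack([u,v],-1).reshape(-1,1,2),K,np.zeros(4))[:,0]
    X=np.c_[n,np.ones(len(n))]*d.reshape(-1,1)
    P=X@T[:3,:3].T+T[:3,3];P[(d.ravel()==0)]=np.nan
    return P.reshape(384,512,3)
E
python3 - <<'E'
from h import *
o=readout.get_obs();im,d=grab_frame("wrist");T=wpose(o);P=wcloud(T,d)
q=P.reshape(-1,3);w=(np.hypot(q[:,0]-.5,q[:,1]-.2725)<.035)&(q[:,2]<.2)
for lo,hi in((.125,.15),(.13,.15),(.09,.125),(.055,.075)):
    p=q[w&(q[:,2]>lo)&(q[:,2]<hi)];print(len(p),p.mean(0),p[:,2].max(),cv2.minAreaRect((1000*p[:,:2]).astype(np.float32)))
p=q[(q[:,2]>.064)&(q[:,2]<.072)&(q[:,0]<.56)&(q[:,0]>.42)&(q[:,1]>.2)&(q[:,1]<.4)];print("stand",cv2.minAreaRect((1000*p[:,:2]).astype(np.float32)))
E
```

```text
956 [0.50421761 0.27551337 0.13456204] 0.138067561908361 ((503.1397399902344, 274.92578125), (34.297584533691406, 25.911691665649414), 21.219356536865234)
894 [0.50379424 0.27527407 0.13497365] 0.138067561908361 ((502.8779602050781, 274.9044494628906), (33.71100616455078, 25.157522201538086), 21.74385643005371)
129 [0.51773535 0.28134805 0.10857789] 0.12452735899008549 ((515.50439453125, 280.4251708984375), (7.74983549118042, 25.609737396240234), 25.471168518066406)
1714 [0.50663068 0.27435788 0.06736927] 0.0697495259155701 ((502.8667907714844, 272.9530029296875), (60.11844253540039, 69.46590423583984), 10.372800827026367)
stand ((496.4551086425781, 308.7042236328125), (60.999908447265625, 151.15818786621094), 10.43624496459961)
```

Call:
drive_tool(
  steps=[
    [0,[0.09,0.06,-0.6],0],
    [0,[0,0,-0.7],0],
    [0,[0,0,-0.6],0],
    [0,[0,0,-0.5],0],
    [0,[0,0,-0.35],0],
    [0,[0,0,-0.15],0],
    [0,[0,0,0],0],
  ],
)

```text
clock: 9.02
eef_pos: [0.5023, 0.2754, 0.0896]
orientation: [0.975, 0.223, 0.0, 0.0]
contact_force: [-0.4, -0.4, 0.4]
opening: 0.501
grip_force: 0.0
```

Call:
drive_tool(
  steps=[
    [1,[0,0,0],0],
    [1,[0,0,0],0],
    [1,[0,0,0],0],
    [1,[0,0,0],0],
    [1,[0,0,0],0],
  ],
)

```text
clock: 9.65
eef_pos: [0.5028, 0.2761, 0.0907]
orientation: [0.975, 0.224, 0.001, -0.0]
contact_force: [-1.2, -0.3, 5.5]
opening: 0.295
grip_force: 59.8
```

Call:
drive_tool(
  steps=[
    [1,[0,0,0.2],0],
    [1,[0,0,0.3],0],
    [1,[0,0,0.4],0],
    [1,[0,0,0.5],0],
    [1,[0,0,0.6],0],
    [1,[0,0,0.6],0],
    [1,[0,0,0.6],0],
    [1,[0,0,0.2],0],
  ],
)

```text
clock: 10.65
eef_pos: [0.5028, 0.2764, 0.2625]
orientation: [0.975, 0.224, 0.002, -0.0]
contact_force: [-0.1, -0.4, -1.0]
opening: 0.292
grip_force: 59.1
```

Call:
drive_tool(
  steps=[
    [1,[0,-0.5,0],0],
    [1,[0,-0.9,0],0],
    [1,[0,-0.9,0],0],
    [1,[0,-0.9,0],0],
    [1,[0,-0.9,0],0],
    [1,[0,-0.9,0],0],
    [1,[0,-0.7,0],0],
    [1,[0,-0.4,0],0],
  ],
)

```text
clock: 11.65
eef_pos: [0.5013, -0.0319, 0.259]
orientation: [0.975, 0.222, -0.001, 0.0]
contact_force: [0.6, 0.1, -1.5]
opening: 0.291
grip_force: 59.1
```

Call:
drive_tool(
  steps=[
    [1,[0,0,0],0],
    [1,[0,0,0],0],
    [1,[0,0,0],0],
    [1,[0,0,0],0],
  ],
)

```text
clock: 12.15
eef_pos: [0.5021, -0.0285, 0.2596]
orientation: [0.975, 0.224, 0.0, -0.0]
contact_force: [-0.9, -0.8, -1.4]
opening: 0.295
grip_force: 59.1
```

Run:
```python
from h import *
o=readout.get_obs();print(o["eef_pos"],Ro.from_quat(o["orientation"]).as_euler("xyz"),o["opening"],o["joint_pos"].round(2),o["contact_force"],o["moment"])
im,d=grab_frame("wrist");T=wpose(o);cv2.imwrite("pics/w5.png",im);np.save("w5d.npy",d);np.save("w5T.npy",T)
r=cv2.resize(im[150:330,150:390],(800,600),interpolation=cv2.INTER_CUBIC);cv2.imwrite("pics/w5c.png",r)
```

```text
[ 0.50213344 -0.02848157  0.25956705] [-3.14152075e+00 -1.11167849e-04  4.52559449e-01] 0.2948032754532639 [ 0.48  0.19 -0.58  1.84  0.11  1.14 -1.26] [-0.9245406  -0.81449282 -1.44676956] [ 0.01906724 -0.01959258  0.03672786]
```

View pics/w5c.png

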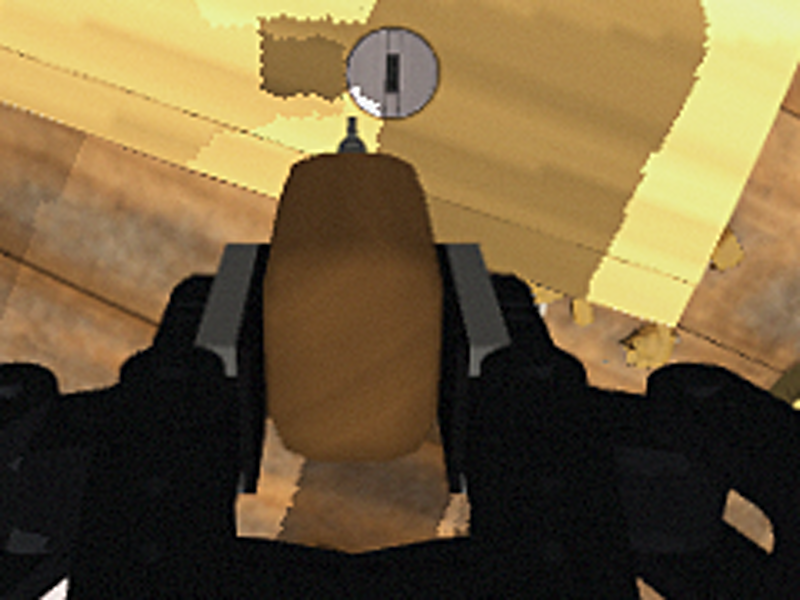

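Run:
```python
from h import *
im=cv2.imread("pics/w5.png");T=np.load("w5T.npy");d=np.load("w5d.npy")
print(cv2.cvtColor(im,cv2.COLOR_BGR2GRAY)[182:198,248:264]);print((d[182:198:2,250:262]*1000).astype(int))
K=camera_info("wrist")["K"]
def toplane(px,z):
    n=cv2.fisheye.undistortPoints(np.array(px,float).reshape(-1,1,2),K,np.zeros(4))[:,0]
    v=np.c_[n,np.ones(len(n))]@T[:3,:3].T;C=T[:3,3];return C+v*((z-C[2])/v[:,2])[:,None]
TCP=np.array([.50213,-.02848]);th=.4526;ex=np.array([np.cos(th),np.sin(th)]);ey=np.array([np.sin(th),-np.cos(th)])
for p,z in(((255.6,184.8),.182),((267.6,171.9),.113)):
    q=toplane(p,z)[0];e=q[:2]-TCP;print(q,"tool xy",e@ex,e@ey)
# predicted tip pixels if offset zero
for dx in(-.005,0,.005):print(wpix(T,[*(TCP+dx*ex),.182]))
c=ortho(T,im,.49,.53,-.06,-.02,.113,.0001)[:400,:400];g=cv2.cvtColor(c,cv2.COLOR_BGR2GRAY)
X,Y=np.meshgrid(np.arange(400),np.arange(400));x=.53-Y*.0001;y=-.02-X*.0001;w=np.hypot(x-.5082,y+.0402)<.011
for t in(60,80,100):
    m=w&(g<t);q=np.c_[x[m],y[m]];print(t,m.sum(),cv2.minAreaRect((q*1000).astype(np.float32)))
hs=cv2.cvtColor(c,cv2.COLOR_BGR2HSV);m=(hs[...,1]<60).astype(np.uint8);n,l,st,ce=cv2.connectedComponentsWithStats(m);i=1+np.argmax(st[1:,4]);s=st[i];print("disc",s,.53-(s[1]+s[3]/2)*1e-4,-.02-(s[0]+s[2]/2)*1e-4)
```

```text
[[194 196 192 198 201 222 223 227 227 178  89 215 244 245 236 116]
 [193 191 193 190 195 219 218 224 228 224 199 142 168 251 249 249]
 [194 197 214 197 221 223 229 232 233 228 225 204 183 131 183 253]
 [222 221 218 218 220 215 117  27  80 195 222 222 220 210 185 144]
 [221 221 220 218 223 221 121  27  83 202 225 216 216 216 221 221]
 [219 219 219 219 225 227 128  37  87 204 223 217 216 214 219 224]
 [220 219 219 220 226 224  76  35  87 209 226 217 215 216 221 214]
 [222 219 219 221 226 226  74  37  63 171 232 221 220 218 224 220]
 [220 219 217 223 231 234 102  69 100 191 236 223 216 223 217 116]
 [219 222 222 231 230 134  54  61  58  90 209 232 222 223 217 117]
 [223 222 228 230 131  36  47  53  51  34  86 213 230 224 215 116]
 [226 227 230 181  32  57  80  80  83  70  37 138 239 227 233 229]
 [235 239 237 135  39  52  61  55  51  52  46  90 212 239 226 128]
 [208 214 204  86  47  57  54  57  59  58  51  74 169 212 196 111]
 [ 44  44  49  44  53  56  58  54  57  57  55  50  52  52  49  44]
 [ 47  48  50  49  55  51  57  57  61  56  58  58  54  56  55  52]]
[[320 319 320 320 321 319 3
[... 336 characters left out ...]
173 173 174 174 173 174 174 174 174 173 174]]
[ 0.5062736  -0.02728442  0.182     ] tool xy 0.004249229786443208 0.000736819380579177
[ 0.5087402  -0.04049804  0.113     ] tool xy 0.0006890894261897748 0.013698659630509893
[[254.73056686 195.37426268]]
[[254.72573666 189.68406431]]
[[254.72099611 183.93327346]]
60 4284 ((508.9058532714844, -39.92184066772461), (12.252963066101074, 3.761876344680786), 26.31270980834961)
80 5109 ((506.577880859375, -41.08966064453125), (17.876182556152344, 4.471405982971191), 25.529766082763672)
100 6344 ((505.0539245605469, -37.829750061035156), (18.253353118896484, 12.016334533691406), 26.714670181274414)
disc [   51    65   295   297 67238] 0.50865 -0.03985
```

Call:
drive_tool(
  steps=[
    [1,[0.07,-0.11,-0.2],0],
    [1,[0.07,-0.11,-0.3],0],
    [1,[0,0,-0.3],0],
    [1,[0,0,-0.2],0],
    [1,[0,0,-0.08],0],
    [1,[0,0,0],0],
    [1,[0,0,0],0],
    [1,[0,0,0],0],
  ],
)

```text
clock: 13.2
eef_pos: [0.5094, -0.0404, 0.206]
orientation: [0.975, 0.224, 0.0, 0.0]
contact_force: [-0.0, 0.4, -0.1]
opening: 0.291
grip_force: 59.1
```

Run:
```python
from h import *
o=readout.get_obs();print(o["eef_pos"],Ro.from_quat(o["orientation"]).as_euler("xyz"),o["contact_force"],o["moment"])
im,d=grab_frame("wrist");T=wpose(o);cv2.imwrite("pics/w6.png",im);np.save("w6T.npy",T)
r=cv2.resize(im[160:220,215:295],(800,600),interpolation=cv2.INTER_CUBIC);cv2.imwrite("pics/w6c.png",r)
z=o["eef_pos"][2]-.0777;print("tip z",z);th=Ro.from_quat(o["orientation"]).as_euler("xyz")[2]
for dx in(-.005,0,.005):print("tip",wpix(T,[*(o["eef_pos"][:2]+dx*np.array([np.cos(th),np.sin(th)])),z]))
print("slot",wpix(T,[.5087,-.0399,.113]))
```

```text
[ 0.50944035 -0.04042796  0.20601724] [ 3.14089898e+00 -8.41537968e-04  4.50881943e-01] [-0.04402506  0.43351408 -0.08351572] [ 0.04023698  0.01266914 -0.03241157]
tip z 0.12831724221474966
tip [[254.66451316 195.393019  ]]
tip [[254.65957038 189.70492923]]
tip [[254.65473252 183.95645033]]
slot [[253.7692265  185.63594563]]
```

View pics/w6c.png

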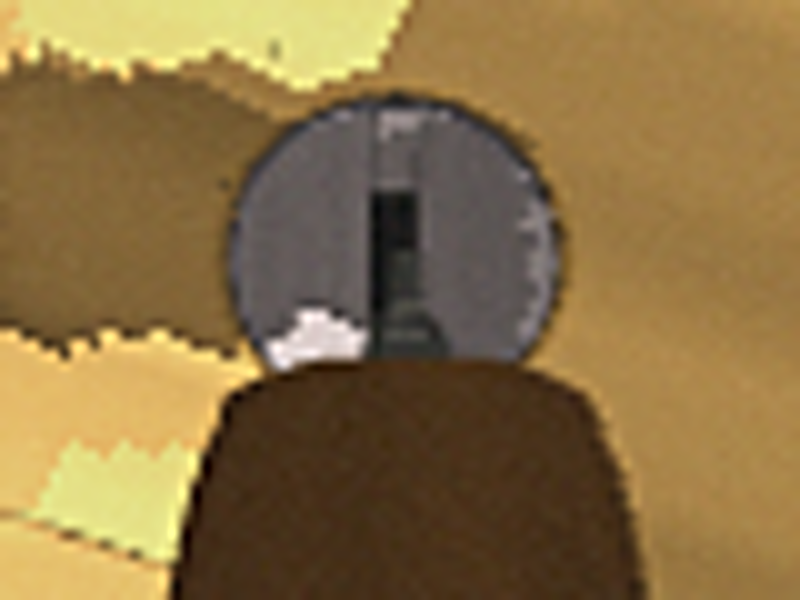

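The blade, at crop (404,250), is about 0.75 mm right of the slot centreline (395) and angularly aligned, with its lengthwise position good. I correct that and lower it.

Call:
drive_tool(
  steps=[
    [1,[-0.007,0.014,-0.1],0],
    [1,[0,0,-0.1],0],
    [1,[0,0,-0.06],0],
    [1,[0,0,-0.04],0],
    [1,[0,0,-0.03],0],
    [1,[0,0,-0.03],0],
    [1,[0,0,0],0],
  ],
)

```text
clock: 14.12
eef_pos: [0.5088, -0.0398, 0.1875]
orientation: [0.975, 0.223, -0.0, 0.0]
contact_force: [0.1, -0.2, -0.4]
opening: 0.294
grip_force: 59.1
```

Call:
drive_tool(
  steps=[
    [1,[0,0,-0.03],0],
    [1,[0,0,-0.03],0],
    [1,[0,0,0],0],
  ],
)

```text
clock: 14.5
eef_pos: [0.5089, -0.0398, 0.1846]
orientation: [0.975, 0.223, 0.0, 0.0]
contact_force: [0.4, 0.3, -0.8]
opening: 0.293
grip_force: 59.3
```

Call:
drive_tool(
  steps=[
    [1,[0,0,-0.02],0],
    [1,[0,0,-0.02],0],
    [1,[0,0,0],0],
  ],
)

```text
clock: 14.88
eef_pos: [0.5094, -0.0396, 0.1842]
orientation: [0.975, 0.223, 0.001, 0.0]
contact_force: [-1.9, 0.8, 9.9]
opening: 0.292
grip_force: 60.7
```

Call:
drive_tool(
  steps=[
    [1,[0,0,0.014],0],
    [1,[0,0,0],0],
  ],
)

```text
clock: 15.12
eef_pos: [0.5092, -0.0397, 0.1843]
orientation: [0.975, 0.223, 0.0, 0.0]
contact_force: [-2.2, -0.2, 5.8]
opening: 0.289
grip_force: 60.0
```

```bash
cat > s.py <<'E'
from h import *
o=readout.get_obs();print(o["eef_pos"].round(4),"yaw",Ro.from_quat(o["orientation"]).as_euler("xyz")[2].round(4),"F",o["contact_force"].round(2),"M",o["moment"].round(3),o["joint_pos"].round(2))
E
python3 s.py
```

```text
[ 0.5092 -0.0397  0.1843] yaw 0.4508 F [-2.15 -0.21  5.79] M [0.02  0.532 0.05 ] [ 0.47  0.28 -0.56  1.92  0.18  0.99 -1.3 ]
```

```bash
cat > a.py <<'E'
import sys
from h import *
n=int(sys.argv[1]) if len(sys.argv)>1 else 5
L=[]
for i in range(n):
    grab_frame("wrist");o=readout.get_obs();L.append(np.r_[o["eef_pos"],Ro.from_quat(o["orientation"]).as_euler("xyz")[2],o["contact_force"],o["moment"],o["joint_torque"][6]])
L=np.array(L);m=L.mean(0)
print("t",round(float(o["clock"]),2),"p",m[:3].round(4),"yaw",m[3].round(4),"F",m[4:7].round(2),"M",m[7:10].round(3),"Mz sd",L[:,9].std().round(3),"t7",m[10].round(4),L[:,10].std().round(4))
E
python3 a.py 5
```

```text
t 15.38 p [ 0.5092 -0.0397  0.1843] yaw 0.4508 F [-1.78 -0.06  6.47] M [0.021 0.543 0.002] Mz sd 0.028 t7 0.0007 0.0001
```

Call:
drive_tool(
  steps=[
    [1,[0,0,0],-0.4],
    [1,[0,0,0],-0.5],
    [1,[0,0,0],-0.5],
    [1,[0,0,0],-0.5],
    [1,[0,0,0],-0.5],
    [1,[0,0,0],0],
  ],
)

```text
clock: 16.12
eef_pos: [0.5096, -0.0395, 0.1844]
orientation: [0.997, 0.081, 0.001, 0.0]
contact_force: [-0.5, -0.3, 5.0]
opening: 0.293
grip_force: 60.0
```

```bash
python3 a.py 4
```

```text
t 16.32 p [ 0.5096 -0.0395  0.1844] yaw 0.1631 F [-0.58  0.35  5.85] M [0.072 0.317 0.041] Mz sd 0.032 t7 -0.0375 0.0064
```

Joint-7 torque is a clean signal: 0.001 free and 0.037 turning. I turn on to about 0.98 rad total, before the earliest possible seat.

Call:
drive_tool(
  steps=[
    [1,[0,0,0],-0.7],
    [1,[0,0,0],-0.8],
    [1,[0,0,0],-0.8],
    [1,[0,0,0],-0.8],
    [1,[0,0,0],0],
  ],
)

```text
clock: 16.95
eef_pos: [0.5096, -0.0399, 0.1844]
orientation: [0.995, -0.105, 0.001, 0.0]
contact_force: [-0.2, -0.5, 5.7]
opening: 0.295
grip_force: 59.9
```

```bash
python3 a.py 3
```

```text
t 17.1 p [ 0.5096 -0.04    0.1844] yaw -0.2091 F [-1.54 -0.68  5.71] M [-0.155  0.322  0.046] Mz sd 0.019 t7 -0.0456 0.0108
```

Call:
drive_tool(
  steps=[
    [1,[0,0,0],-0.6],
    [1,[0,0,0],-0.7],
    [1,[0,0,0],-0.7],
    [1,[0,0,0],-0.6],
    [1,[0,0,0],0],
  ],
)

```text
clock: 17.73
eef_pos: [0.5094, -0.0403, 0.1844]
orientation: [0.966, -0.258, 0.001, 0.0]
contact_force: [-0.8, -1.2, 5.9]
opening: 0.29
grip_force: 60.0
```

```bash
python3 a.py 4; python3 s.py
```

```text
t 17.93 p [ 0.5094 -0.0404  0.1844] yaw -0.5212 F [-1.36 -0.81  6.17] M [-0.375  0.409  0.056] Mz sd 0.041 t7 -0.043 0.0078
[ 0.5094 -0.0404  0.1844] yaw -0.5212 F [-1.74 -0.4   6.05] M [-0.368  0.389  0.003] [ 0.33  0.25 -0.39  1.93  0.12  0.98 -2.21]
```

Call:
drive_tool(
  steps=[
    [1,[0,0,0],-0.25],
    [1,[0,0,0],-0.25],
    [1,[0,0,0],0],
  ],
)

```text
clock: 18.3
eef_pos: [0.5094, -0.0404, 0.1844]
orientation: [0.958, -0.287, 0.001, 0.001]
contact_force: [-0.2, -1.2, 6.8]
opening: 0.292
grip_force: 60.0
```

```bash
python3 a.py 3
```

```text
t 18.45 p [ 0.5094 -0.0404  0.1844] yaw -0.5813 F [-1.56 -1.51  5.56] M [-0.393  0.414  0.035] Mz sd 0.052 t7 -0.0409 0.0034
```

Call:
drive_tool(
  steps=[
    [1,[0,0,0],-0.2],
    [1,[0,0,0],-0.2],
    [1,[0,0,0],0],
  ],
)

```text
clock: 18.82
eef_pos: [0.5093, -0.0405, 0.1844]
orientation: [0.951, -0.31, 0.001, 0.001]
contact_force: [-2.1, -1.2, 6.2]
opening: 0.289
grip_force: 60.0
```

```bash
python3 a.py 3
```

```text
t 18.98 p [ 0.5093 -0.0405  0.1844] yaw -0.6293 F [-0.88 -1.05  6.16] M [-0.386  0.463  0.074] Mz sd 0.006 t7 -0.0405 0.0027
```

Call:
drive_tool(
  steps=[
    [1,[0,0,0],-0.2],
    [1,[0,0,0],-0.2],
    [1,[0,0,0],0],
  ],
)

```text
clock: 19.35
eef_pos: [0.5093, -0.0405, 0.1844]
orientation: [0.943, -0.332, 0.001, 0.001]
contact_force: [-1.8, -0.6, 4.9]
opening: 0.291
grip_force: 60.0
```

```bash
python3 a.py 3
```

```text
t 19.5 p [ 0.5093 -0.0405  0.1844] yaw -0.6773 F [-1.65 -1.06  6.25] M [-0.432  0.425  0.02 ] Mz sd 0.017 t7 -0.0407 0.0027
```

Call:
drive_tool(
  steps=[
    [1,[0,0,0],-0.2],
    [1,[0,0,0],-0.2],
    [1,[0,0,0],0],
  ],
)

```text
clock: 19.88
eef_pos: [0.5092, -0.0406, 0.1844]
orientation: [0.935, -0.355, 0.001, 0.001]
contact_force: [-1.2, -1.3, 6.1]
opening: 0.293
grip_force: 60.0
```

```bash
python3 a.py 3
```

```text
t 20.02 p [ 0.5092 -0.0406  0.1843] yaw -0.7253 F [-1.58 -1.87  6.28] M [-0.428  0.485  0.049] Mz sd 0.012 t7 -0.0408 0.0027
```

Call:
drive_tool(
  steps=[
    [1,[0,0,0],-0.2],
    [1,[0,0,0],-0.2],
    [1,[0,0,0],0],
  ],
)

```text
clock: 20.4
eef_pos: [0.5092, -0.0406, 0.1844]
orientation: [0.926, -0.377, 0.001, 0.001]
contact_force: [-1.5, -1.5, 6.3]
opening: 0.295
grip_force: 60.0
```

```bash
python3 a.py 3; python3 s.py
```

```text
t 20.55 p [ 0.5092 -0.0406  0.1844] yaw -0.7733 F [-1.98 -1.34  6.31] M [-0.475  0.499 -0.005] Mz sd 0.022 t7 -0.041 0.0027
[ 0.5092 -0.0406  0.1844] yaw -0.7733 F [-3.06 -1.37  6.73] M [-0.487  0.497 -0.027] [ 0.3   0.25 -0.35  1.93  0.11  0.98 -2.45]
```

Call:
drive_tool(
  steps=[
    [1,[0,0,0],-0.2],
    [1,[0,0,0],-0.2],
    [1,[0,0,0],0],
  ],
)

```text
clock: 20.92
eef_pos: [0.5091, -0.0406, 0.1844]
orientation: [0.917, -0.399, 0.001, 0.001]
contact_force: [-1.6, -1.8, 6.2]
opening: 0.294
grip_force: 60.0
```

```bash
python3 a.py 3; python3 s.py
```

```text
t 21.07 p [ 0.5092 -0.0407  0.1844] yaw -0.8213 F [-1.83 -1.62  6.59] M [-0.487  0.541  0.04 ] Mz sd 0.015 t7 -0.0412 0.0027
[ 0.5092 -0.0407  0.1844] yaw -0.8214 F [-2.   -0.66  6.92] M [-0.475  0.536  0.049] [ 0.29  0.25 -0.35  1.93  0.1   0.98 -2.5 ]
```

Call:
drive_tool(
  steps=[
    [1,[0,0,0],-0.2],
    [1,[0,0,0],-0.2],
    [1,[0,0,0],0],
  ],
)

```text
clock: 21.45
eef_pos: [0.5091, -0.0407, 0.1844]
orientation: [0.907, -0.421, 0.001, 0.001]
contact_force: [-1.7, -1.5, 6.9]
opening: 0.294
grip_force: 60.1
```

```bash
python3 a.py 3; python3 s.py
```

```text
t 21.6 p [ 0.5091 -0.0407  0.1844] yaw -0.8694 F [-1.74 -2.33  6.34] M [-0.511  0.567  0.029] Mz sd 0.016 t7 -0.0433 0.0027
[ 0.5091 -0.0407  0.1844] yaw -0.8694 F [-2.15 -2.51  6.25] M [-0.508  0.571  0.045] [ 0.28  0.25 -0.34  1.93  0.1   0.98 -2.54]
```

Call:
drive_tool(
  steps=[
    [1,[0,0,0],-0.15],
    [1,[0,0,0],-0.15],
    [1,[0,0,0],0],
  ],
)

```text
clock: 21.98
eef_pos: [0.5091, -0.0407, 0.1844]
orientation: [0.899, -0.437, 0.001, 0.001]
contact_force: [-1.7, -1.7, 6.5]
opening: 0.295
grip_force: 60.1
```

```bash
python3 a.py 3; python3 s.py
```

```text
t 22.12 p [ 0.5091 -0.0407  0.1844] yaw -0.9053 F [-1.53 -1.72  6.55] M [-0.535  0.583  0.036] Mz sd 0.008 t7 -0.0464 0.0019
[ 0.5091 -0.0407  0.1843] yaw -0.9054 F [-1.69 -1.79  5.98] M [-0.533  0.6    0.026] [ 0.27  0.25 -0.33  1.93  0.1   0.98 -2.57]
```

Call:
drive_tool(
  steps=[
    [1,[0,0,0],-0.15],
    [1,[0,0,0],-0.15],
    [1,[0,0,0],0],
  ],
)

```text
clock: 22.5
eef_pos: [0.509, -0.0407, 0.1843]
orientation: [0.891, -0.454, 0.001, 0.001]
contact_force: [-2.1, -1.1, 7.2]
opening: 0.296
grip_force: 60.1
```

```bash
python3 a.py 3; python3 s.py
```

```text
t 22.65 p [ 0.509  -0.0407  0.1843] yaw -0.9413 F [-1.48 -1.49  6.1 ] M [-0.534  0.618  0.061] Mz sd 0.039 t7 -0.0505 0.0018
[ 0.509  -0.0407  0.1843] yaw -0.9413 F [-2.07 -1.63  6.06] M [-0.571  0.6    0.034] [ 0.26  0.25 -0.31  1.93  0.09  0.97 -2.61]
```

The turn so far is 1.39 rad with the torque beginning to rise (0.051), but joint 7 is near its limit. The blade is symmetric, so I lift out, turn the tool half a turn and re-enter.

Call:
drive_tool(
  steps=[
    [1,[0,0,0],0.3],
    [1,[0,0,0.12],0],
    [1,[0,0,0.2],0],
    [1,[0,0,0.2],0.4],
    [1,[0,0,0],1],
    [1,[0,0,0],1],
    [1,[0,0,0],1],
    [1,[0,0,0],1],
  ],
)

```text
clock: 23.65
eef_pos: [0.5091, -0.0394, 0.2098]
orientation: [0.983, -0.186, 0.0, -0.0]
contact_force: [-0.4, 0.3, -1.1]
opening: 0.291
grip_force: 59.3
```

Call:
drive_tool(
  steps=[
    [1,[0,0,0],1],
    [1,[0,0,0],1],
    [1,[0,0,0],1],
    [1,[0,0,0],1],
    [1,[0,0,0],1],
    [1,[0,0,0],1],
    [1,[0,0,0],1],
    [1,[0,0,0],1],
  ],
)

```text
clock: 24.65
eef_pos: [0.5091, -0.0395, 0.2098]
orientation: [0.957, 0.289, 0.0, 0.0]
contact_force: [0.4, 0.4, -0.8]
opening: 0.29
grip_force: 59.3
```

Call:
drive_tool(
  steps=[
    [1,[0,0,0],1],
    [1,[0,0,0],1],
    [1,[0,0,0],1],
    [1,[0,0,0],1],
    [1,[0,0,0],1],
    [1,[0,0,0],1],
    [1,[0,0,0],1],
    [1,[0,0,0],1],
  ],
)

```text
clock: 25.65
eef_pos: [0.5091, -0.0396, 0.2098]
orientation: [0.716, 0.698, 0.0, 0.0]
contact_force: [0.5, 0.7, -1.1]
opening: 0.29
grip_force: 59.3
```

Call:
drive_tool(
  steps=[
    [1,[0,0,0],1],
    [1,[0,0,0],1],
    [1,[0,0,0],1],
    [1,[0,0,0],1],
    [1,[0,0,0],1],
    [1,[0,0,0],1],
    [1,[0,0,0],0],
    [1,[0,0,0],0],
  ],
)

```text
clock: 26.65
eef_pos: [0.5089, -0.0398, 0.2095]
orientation: [0.426, 0.905, 0.0, 0.0]
contact_force: [-0.2, 0.0, -0.8]
opening: 0.291
grip_force: 59.3
```

```bash
python3 s.py
python3 - <<'E'
from h import *
o=readout.get_obs();im,d=grab_frame("wrist");T=wpose(o);cv2.imwrite("pics/w7.png",im);np.save("w7T.npy",T)
r=cv2.resize(im[160:220,215:295],(800,600),interpolation=cv2.INTER_CUBIC);cv2.imwrite("pics/w7c.png",r)
z=o["eef_pos"][2]-.0777;th=Ro.from_quat(o["orientation"]).as_euler("xyz")[2]
for dx in(-.005,0,.005):print("tip",z,wpix(T,[*(o["eef_pos"][:2]+dx*np.array([np.cos(th),np.sin(th)])),z]))
print("slot",wpix(T,[.5087,-.0399,.113]))
E
```

```text
[ 0.5089 -0.0398  0.2095] yaw 2.2609 F [-0.2   0.   -0.76] M [-0.02   0.009 -0.057] [ 0.69  0.3  -0.84  1.88  0.26  1.07  0.44]
tip 0.1317892029363994 [[255.04241175 194.23107983]]
tip 0.1317892029363994 [[255.039513   188.53980947]]
tip 0.1317892029363994 [[255.03664653 182.78819308]]
slot [[254.71783232 182.99704407]]
```

View pics/w7c.png

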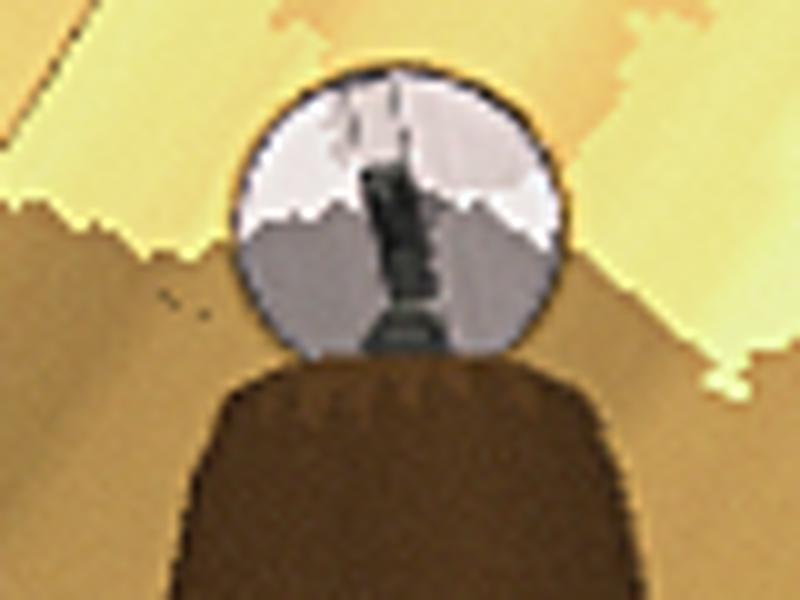

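Run:
```python
from h import *
im=cv2.imread("pics/w7.png");T=np.load("w7T.npy")
c=ortho(T,im,.488,.53,-.061,-.019,.113,.0001)[:420,:420]
hs=cv2.cvtColor(c,cv2.COLOR_BGR2HSV);m=(hs[...,1]<60).astype(np.uint8);n,l,st,ce=cv2.connectedComponentsWithStats(m);i=1+np.argmax(st[1:,4]);print(st[i])
g=cv2.cvtColor(c,cv2.COLOR_BGR2GRAY)
X,Y=np.meshgrid(np.arange(420),np.arange(420));x=.53-Y*.0001;y=-.019-X*.0001;w=np.hypot(x-.5085,y+.0400)<.0115
a=np.tan
th=2.2609
for t in(60,80,100):
    # keep only half away from the handle (tool +x side)
    s=(x-.5089)*np.cos(th)+(y+.0398)*np.sin(th)
    mm=w&(g<t)&(s>-.0045);q=np.c_[x[mm],y[mm]];e,v=np.linalg.eigh(np.cov(q.T));print(t,mm.sum(),q.mean(0),np.arctan2(v[1,1],v[0,1])%np.pi,cv2.minAreaRect((q*1000).astype(np.float32)))
r=cv2.rotate(c,cv2.ROTATE_180);cv2.imwrite("pics/w7o.png",cv2.resize(c,(600,600)))
```

```text
[   60    71   296   296 63584]
60 3704 [ 0.50831609 -0.03980956] 2.4806855900838687 ((508.0714111328125, -39.573646545410156), (4.4869279861450195, 11.263303756713867), 50.90564727783203)
80 4658 [ 0.50809957 -0.03963796] 2.501412417286751 ((508.072998046875, -39.546592712402344), (5.002645492553711, 11.365583419799805), 49.085636138916016)
100 5422 [ 0.50803176 -0.03943644] 2.4918529395709292 ((508.61004638671875, -38.85200500488281), (7.132870197296143, 11.41259765625), 47.86252212524414)
```

View pics/w7o.png

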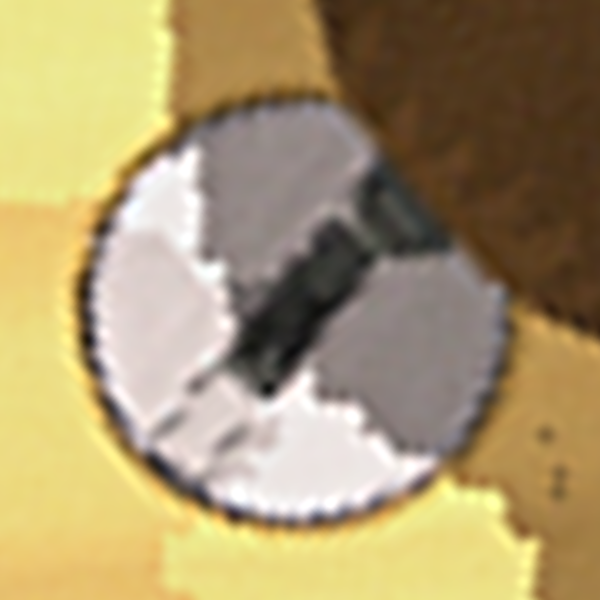

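The slot (disc centre about (297,313)) now lies at yaw about 2.44, and the blade is at 2.26. I align the yaw, nudge about 0.9 mm and re-enter.

Call:
drive_tool(
  steps=[
    [1,[-0.018,-0.002,0],0.5],
    [1,[0,0,-0.1],0.5],
    [1,[0,0,-0.1],0.5],
    [1,[0,0,-0.1],0],
    [1,[0,0,-0.06],0],
    [1,[0,0,-0.04],0],
    [1,[0,0,-0.03],0],
    [1,[0,0,0],0],
  ],
)

```text
clock: 27.7
eef_pos: [0.5079, -0.0399, 0.1877]
orientation: [0.342, 0.94, 0.0, 0.0]
contact_force: [0.0, 0.4, -2.1]
opening: 0.291
grip_force: 59.3
```

```bash
python3 s.py
```

```text
[ 0.5079 -0.0399  0.1877] yaw 2.4427 F [ 0.01  0.44 -2.08] M [ 0.034 -0.017  0.051] [ 0.7   0.34 -0.86  1.91  0.3   1.03  0.58]
```

Call:
drive_tool(
  steps=[
    [1,[0,0,-0.03],0],
    [1,[0,0,-0.03],0],
    [1,[0,0,-0.02],0],
    [1,[0,0,0],0],
  ],
)

```text
clock: 28.2
eef_pos: [0.5081, -0.0399, 0.1844]
orientation: [0.342, 0.94, -0.0, 0.0]
contact_force: [-2.0, -0.8, 4.3]
opening: 0.292
grip_force: 60.1
```

```bash
python3 a.py 3
```

```text
t 28.35 p [ 0.5082 -0.0399  0.1844] yaw 2.4427 F [-1.35 -0.58  5.43] M [-0.145  0.487  0.002] Mz sd 0.008 t7 0.0008 0.0002
```

Call:
drive_tool(
  steps=[
    [1,[0,0,0],-0.6],
    [1,[0,0,0],-0.6],
    [1,[0,0,0],-0.5],
    [1,[0,0,0],0],
  ],
)

```text
clock: 28.85
eef_pos: [0.5085, -0.0398, 0.1844]
orientation: [0.436, 0.9, 0.0, 0.001]
contact_force: [-0.5, 0.5, 6.6]
opening: 0.293
grip_force: 60.0
```

```bash
python3 a.py 3
```

```text
t 29.0 p [ 0.5085 -0.0398  0.1844] yaw 2.2401 F [-0.96 -0.24  5.96] M [-0.057  0.272  0.044] Mz sd 0.01 t7 -0.0311 0.0091
```

Call:
drive_tool(
  steps=[
    [1,[0,0,0],-0.2],
    [1,[0,0,0],-0.2],
    [1,[0,0,0],0],
  ],
)

```text
clock: 29.38
eef_pos: [0.5085, -0.0398, 0.1844]
orientation: [0.457, 0.889, 0.0, 0.001]
contact_force: [-0.8, -0.9, 6.0]
opening: 0.292
grip_force: 60.1
```

```bash
python3 a.py 3
```

```text
t 29.52 p [ 0.5085 -0.0397  0.1844] yaw 2.1922 F [-0.63 -0.02  5.69] M [-0.063  0.285  0.038] Mz sd 0.018 t7 -0.0471 0.0026
```

Call:
drive_tool(
  steps=[
    [1,[0,0,0],-0.15],
    [1,[0,0,0],-0.15],
    [1,[0,0,0],0],
  ],
)

```text
clock: 29.9
eef_pos: [0.5085, -0.0398, 0.1844]
orientation: [0.473, 0.881, 0.0, 0.001]
contact_force: [-1.5, 0.2, 4.8]
opening: 0.289
grip_force: 60.1
```

```bash
python3 a.py 3
```

```text
t 30.05 p [ 0.5085 -0.0398  0.1844] yaw 2.1562 F [-1.15  0.21  5.36] M [-0.035  0.295  0.049] Mz sd 0.012 t7 -0.0517 0.002
```

Call:
drive_tool(
  steps=[
    [1,[0,0,0],-0.15],
    [1,[0,0,0],-0.15],
    [1,[0,0,0],0],
  ],
)

```text
clock: 30.42
eef_pos: [0.5085, -0.0398, 0.1844]
orientation: [0.489, 0.872, 0.0, 0.001]
contact_force: [-1.0, 0.1, 6.1]
opening: 0.289
grip_force: 60.1
```

```bash
python3 a.py 3
```

```text
t 30.57 p [ 0.5085 -0.0398  0.1844] yaw 2.1202 F [-0.88  0.02  5.37] M [-0.035  0.265  0.063] Mz sd 0.018 t7 -0.0574 0.0019
```

Call:
drive_tool(
  steps=[
    [1,[0,0,0],-0.15],
    [1,[0,0,0],-0.15],
    [1,[0,0,0],0],
  ],
)

```text
clock: 30.95
eef_pos: [0.5085, -0.0398, 0.1844]
orientation: [0.504, 0.863, 0.0, 0.001]
contact_force: [0.6, -0.1, 5.2]
opening: 0.287
grip_force: 60.2
```

```bash
python3 a.py 3
```

```text
t 31.1 p [ 0.5085 -0.0398  0.1844] yaw 2.0843 F [-0.99  0.35  6.47] M [-0.054  0.302  0.067] Mz sd 0.035 t7 -0.0589 0.002
```

Call:
drive_tool(
  steps=[
    [1,[0,0,0],-0.15],
    [1,[0,0,0],-0.15],
    [1,[0,0,0],0],
  ],
)

```text
clock: 31.48
eef_pos: [0.5085, -0.0398, 0.1844]
orientation: [0.52, 0.854, 0.0, 0.001]
contact_force: [-0.9, -1.4, 5.1]
opening: 0.291
grip_force: 60.2
```

```bash
python3 a.py 3
```

```text
t 31.62 p [ 0.5085 -0.0398  0.1844] yaw 2.0483 F [-1.31 -0.23  5.53] M [-0.022  0.284  0.057] Mz sd 0.008 t7 -0.0626 0.0019
```

Call:
drive_tool(
  steps=[
    [1,[0,0,0],-0.2],
    [1,[0,0,0],-0.2],
    [1,[0,0,0],0],
  ],
)

```text
clock: 32.0
eef_pos: [0.5085, -0.0398, 0.1844]
orientation: [0.54, 0.842, 0.0, 0.001]
contact_force: [-0.7, -1.0, 5.7]
opening: 0.294
grip_force: 60.2
```

```bash
python3 a.py 3
```

```text
t 32.15 p [ 0.5085 -0.0398  0.1844] yaw 2.0003 F [-0.86 -0.35  5.61] M [-0.058  0.269  0.042] Mz sd 0.017 t7 -0.0686 0.0026
```

Call:
drive_tool(
  steps=[
    [1,[0,0,0],-0.15],
    [1,[0,0,0],-0.15],
    [1,[0,0,0],0],
  ],
)

```text
clock: 32.52
eef_pos: [0.5085, -0.0398, 0.1844]
orientation: [0.555, 0.832, 0.0, 0.001]
contact_force: [-1.1, 0.3, 6.0]
opening: 0.293
grip_force: 60.2
```

```bash
python3 a.py 3
```

```text
t 32.67 p [ 0.5085 -0.0398  0.1844] yaw 1.9643 F [-0.81 -0.29  5.44] M [-0.057  0.248  0.087] Mz sd 0.029 t7 -0.0752 0.002
```

Call:
drive_tool(
  steps=[
    [1,[0,0,0],-0.13],
    [1,[0,0,0],-0.12],
    [1,[0,0,0],0],
  ],
)

```text
clock: 33.05
eef_pos: [0.5085, -0.0398, 0.1844]
orientation: [0.568, 0.823, 0.0, 0.001]
contact_force: [-1.1, -0.8, 6.6]
opening: 0.294
grip_force: 60.1
```

```bash
python3 a.py 3
```

```text
t 33.2 p [ 0.5084 -0.0398  0.1844] yaw 1.9343 F [-0.68 -0.04  6.53] M [-0.057  0.279  0.067] Mz sd 0.016 t7 -0.073 0.0016
```

Call:
drive_tool(
  steps=[
    [1,[0,0,0],-0.13],
    [1,[0,0,0],-0.12],
    [1,[0,0,0],0],
  ],
)

```text
clock: 33.58
eef_pos: [0.5084, -0.0398, 0.1844]
orientation: [0.58, 0.815, 0.0, 0.001]
contact_force: [-0.4, -0.7, 6.2]
opening: 0.287
grip_force: 60.2
```

```bash
python3 a.py 3
```

```text
t 33.73 p [ 0.5084 -0.0398  0.1844] yaw 1.9043 F [-1.19 -0.57  5.92] M [-0.054  0.314  0.085] Mz sd 0.026 t7 -0.0746 0.0016
```

Call:
drive_tool(
  steps=[
    [1,[0,0,0],-0.15],
    [1,[0,0,0],-0.15],
    [1,[0,0,0],0],
  ],
)

```text
clock: 34.1
eef_pos: [0.5084, -0.0398, 0.1844]
orientation: [0.595, 0.804, 0.0, 0.001]
contact_force: [-0.4, -0.4, 6.6]
opening: 0.293
grip_force: 60.2
```

```bash
python3 a.py 3
```

```text
t 34.25 p [ 0.5084 -0.0398  0.1844] yaw 1.8683 F [-0.85 -0.58  6.03] M [-0.053  0.308  0.043] Mz sd 0.012 t7 -0.0617 0.0021
```

Call:
drive_tool(
  steps=[
    [1,[0,0,0],-0.13],
    [1,[0,0,0],-0.12],
    [1,[0,0,0],0],
  ],
)

```text
clock: 34.62
eef_pos: [0.5084, -0.0398, 0.1844]
orientation: [0.607, 0.795, 0.0, 0.001]
contact_force: [-1.0, -0.1, 5.3]
opening: 0.293
grip_force: 60.2
```

```bash
python3 a.py 3
```

```text
t 34.77 p [ 0.5084 -0.0398  0.1844] yaw 1.8382 F [-0.81 -0.12  5.96] M [-0.065  0.329  0.04 ] Mz sd 0.029 t7 -0.0609 0.0017
```

Call:
drive_tool(
  steps=[
    [1,[0,0,0],-0.13],
    [1,[0,0,0],-0.12],
    [1,[0,0,0],0],
  ],
)

```text
clock: 35.15
eef_pos: [0.5084, -0.0398, 0.1844]
orientation: [0.618, 0.786, 0.0, 0.001]
contact_force: [-2.0, -0.2, 5.3]
opening: 0.29
grip_force: 60.2
```

```bash
python3 a.py 3
```

```text
t 35.3 p [ 0.5084 -0.0398  0.1844] yaw 1.8082 F [-0.86 -0.01  6.1 ] M [-0.061  0.302  0.087] Mz sd 0.021 t7 -0.0604 0.0017
```

Call:
drive_tool(
  steps=[
    [1,[0,0,0],-0.13],
    [1,[0,0,0],-0.12],
    [1,[0,0,0],0],
  ],
)

```text
clock: 35.67
eef_pos: [0.5084, -0.0398, 0.1844]
orientation: [0.63, 0.777, 0.0, 0.001]
contact_force: [-1.1, -0.3, 5.4]
opening: 0.291
grip_force: 60.2
```

```bash
python3 a.py 3
```

```text
t 35.83 p [ 0.5084 -0.0398  0.1844] yaw 1.7783 F [-1.25 -0.06  5.84] M [-0.081  0.319  0.098] Mz sd 0.042 t7 -0.0824 0.0016
```

The torque jumped to 0.082, so the seat is starting. Half-size steps from here.

Call:
drive_tool(
  steps=[
    [1,[0,0,0],-0.12],
    [1,[0,0,0],0],
  ],
)

```text
clock: 36.08
eef_pos: [0.5084, -0.0398, 0.1844]
orientation: [0.636, 0.772, 0.0, 0.001]
contact_force: [-2.0, -1.1, 6.7]
opening: 0.288
grip_force: 60.2
```

```bash
python3 a.py 4
```

```text
t 36.27 p [ 0.5084 -0.0398  0.1844] yaw 1.764 F [-0.85  0.11  6.23] M [-0.054  0.295  0.078] Mz sd 0.02 t7 -0.0919 0.0015
```

Call:
drive_tool(
  steps=[
    [1,[0,0,0],-0.2],
    [1,[0,0,0],0],
  ],
)

```text
clock: 36.52
eef_pos: [0.5085, -0.0398, 0.1844]
orientation: [0.645, 0.764, 0.0, 0.001]
contact_force: [-2.1, 0.0, 5.9]
opening: 0.289
grip_force: 60.2
```

```bash
python3 a.py 4
```

```text
t 36.73 p [ 0.5084 -0.0398  0.1844] yaw 1.7401 F [-1.28 -0.27  6.03] M [-0.06   0.289  0.103] Mz sd 0.021 t7 -0.1094 0.0025
```

Call:
drive_tool(
  steps=[
    [1,[0,0,0],-0.12],
    [1,[0,0,0],0],
  ],
)

```text
clock: 36.98
eef_pos: [0.5085, -0.0398, 0.1844]
orientation: [0.65, 0.76, 0.0, 0.001]
contact_force: [-0.4, 0.2, 5.9]
opening: 0.295
grip_force: 60.2
```

```bash
python3 a.py 5; python3 s.py
```

```text
t 37.23 p [ 0.5085 -0.0398  0.1844] yaw 1.7257 F [-0.81  0.09  5.87] M [-0.056  0.291  0.108] Mz sd 0.019 t7 -0.1201 0.0014
[ 0.5084 -0.0398  0.1844] yaw 1.7257 F [-0.52 -0.12  6.5 ] M [-0.059  0.274  0.123] [ 0.59  0.3  -0.71  1.92  0.23  1.   -0.07]
```

Seated at 0.12 N m. I unload, lift out and return over the stand, restoring the original yaw.

Call:
drive_tool(
  steps=[
    [1,[0,0,0],0.7],
    [1,[0,0,0],0.6],
    [1,[0,0,0.1],0],
    [1,[0,0,0.2],0],
    [1,[0,0,0.4],0],
    [1,[0,0,0.6],-0.5],
    [1,[0,0,0.3],-1],
    [1,[0,0.3,0],-1],
  ],
)

```text
clock: 38.22
eef_pos: [0.5086, -0.026, 0.2654]
orientation: [0.706, 0.708, 0.0, 0.001]
contact_force: [0.5, -0.5, -1.1]
opening: 0.291
grip_force: 59.3
```

Call:
drive_tool(
  steps=[
    [1,[0,0.8,0],-1],
    [1,[0,0.9,0],-1],
    [1,[0,0.9,0],-1],
    [1,[0,0.9,0],-1],
    [1,[0,0.8,0],-1],
    [1,[0,0.7,0],-1],
    [1,[0,0.5,0],-1],
    [1,[0,0.3,0],-1],
  ],
)

```text
clock: 39.22
eef_pos: [0.5072, 0.2666, 0.2639]
orientation: [0.953, 0.304, -0.0, -0.0]
contact_force: [-0.1, -0.2, -1.0]
opening: 0.288
grip_force: 59.3
```

Call:
drive_tool(
  steps=[
    [1,[0,0.1,0],-1],
    [1,[0,0,0],0],
    [1,[0,0,0],0],
    [1,[0,0,0],0],
  ],
)

```text
clock: 39.72
eef_pos: [0.508, 0.2695, 0.2637]
orientation: [0.969, 0.247, -0.0, 0.0]
contact_force: [-0.4, 0.7, -0.8]
opening: 0.291
grip_force: 59.3
```

```bash
python3 s.py
```

```text
[0.508  0.2695 0.2637] yaw 0.5001 F [-0.39  0.73 -0.84] M [0.013 0.026 0.012] [-0.05  0.33 -0.65  1.68  0.21  1.2  -1.83]
```

Call:
drive_tool(
  steps=[
    [1,[-0.1,0.13,-0.3],-0.4],
    [1,[0,0,-0.6],0],
    [1,[0,0,-0.6],0],
    [1,[0,0,-0.4],0],
    [1,[0,0,-0.25],0],
    [1,[0,0,0],0],
    [1,[0,0,0],0],
  ],
)

```text
clock: 40.6
eef_pos: [0.5035, 0.277, 0.1572]
orientation: [0.975, 0.224, 0.001, -0.0]
contact_force: [0.2, -0.1, -0.9]
opening: 0.292
grip_force: 59.3
```

Call:
drive_tool(
  steps=[
    [1,[-0.018,-0.028,-0.2],0],
    [1,[0,0,-0.3],0],
    [1,[0,0,-0.3],0],
    [1,[0,0,-0.25],0],
    [1,[0,0,-0.15],0],
    [1,[0,0,0],0],
  ],
)

```text
clock: 41.35
eef_pos: [0.5017, 0.2751, 0.0955]
orientation: [0.975, 0.224, -0.001, 0.0]
contact_force: [-0.5, -0.0, -0.8]
opening: 0.293
grip_force: 59.3
```

Free so far, with 5 mm left to rest on the block.

Call:
drive_tool(
  steps=[
    [1,[0,0,-0.04],0],
    [1,[0,0,-0.04],0],
    [1,[0,0,-0.02],0],
    [1,[0,0,0],0],
  ],
)

```text
clock: 41.85
eef_pos: [0.502, 0.2752, 0.0913]
orientation: [0.975, 0.224, 0.0, 0.0]
contact_force: [-0.2, -0.2, -1.0]
opening: 0.292
grip_force: 59.3
```

Call:
drive_tool(
  steps=[
    [1,[0,0,-0.02],0],
    [1,[0,0,-0.01],0],
    [1,[0,0,0],0],
  ],
)

```text
clock: 42.22
eef_pos: [0.5022, 0.2754, 0.0907]
orientation: [0.975, 0.224, 0.0, 0.0]
contact_force: [-1.9, -2.7, 5.8]
opening: 0.29
grip_force: 60.3
```

Call:
drive_tool(
  steps=[
    [0.3,[0,0,0],0],
    [0.1,[0,0,0],0],
    [0,[0,0,0],0],
    [0,[0,0,0],0],
    [0,[0,0,0.2],0],
    [0,[0,0,0.5],0],
    [0,[0,0,0.8],0],
    [0,[0,0,0.8],0],
  ],
)

```text
clock: 43.22
eef_pos: [0.5019, 0.2753, 0.2065]
orientation: [0.975, 0.224, 0.0, -0.0]
contact_force: [1.0, 0.6, -0.1]
opening: 0.499
grip_force: 0.0
```

Call:
drive_tool(
  steps=[
    [0,[0,0,0.8],0],
    [0,[0,-0.6,0.2],0],
    [0,[0,-0.9,0],0],
    [0,[0,-0.9,0],0],
    [0,[0,-0.9,0],0],
    [0,[0,-0.6,0],0],
    [0,[0,0,0],0],
    [0,[0,0,0],0],
  ],
)

```text
clock: 44.22
eef_pos: [0.502, 0.0815, 0.2553]
orientation: [0.974, 0.225, 0.001, -0.0]
contact_force: [0.1, 0.2, -0.0]
opening: 0.502
grip_force: 0.0
```

```bash
python3 s.py
python3 - <<'E'
from h import *
im,d=grab_frame("scene");t,dt=grab_frame("top")
out=np.zeros((600,800,3),np.uint8)
out[:300,:400]=cv2.resize(im,(400,300));out[:300,400:]=cv2.resize(im[210:330,140:300],(400,300))
out[300:,:]=cv2.resize(t[140:250,100:310],(800,300),interpolation=cv2.INTER_CUBIC)
cv2.imwrite("pics/v9.png",out)
E
```

```text
[0.502  0.0815 0.2553] yaw 0.4533 F [ 0.09  0.21 -0.04] M [ 0.019 -0.003 -0.04 ] [ 0.26  0.2  -0.58  1.84  0.12  1.14 -1.48]
```

View pics/v9.png

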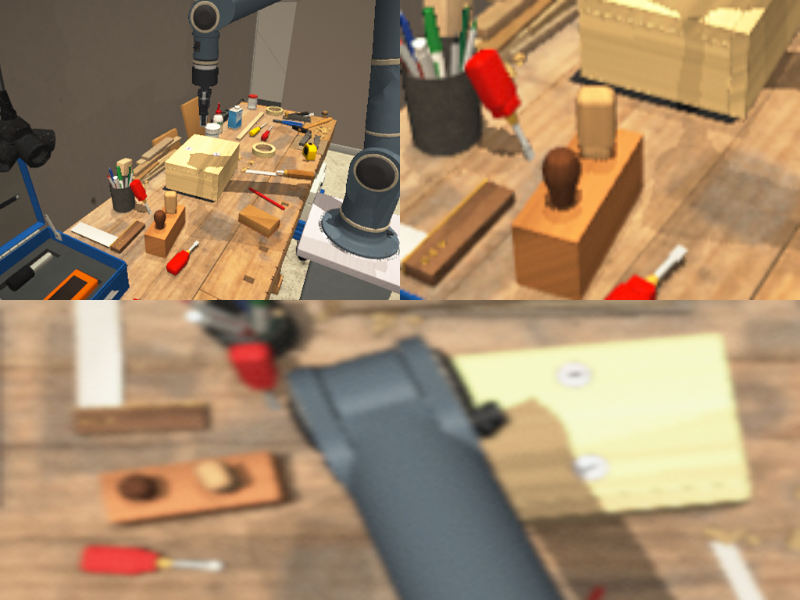

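The driver stands upright in its hole (crop 595,120), the board is flush, the cam slot is turned (590,467), and the other things in this view are unmoved apart from the two red tools that toppled. Handing in.

```bash
python3 -c "
from plant import order;print(order.hand_in())"
```

```text
the job is handed in; nothing more can be done
None
```

I pushed the board fully home, turned the cam clockwise to its seat and stopped at about 0.12 N m, hung the driver back upright in its hole and handed the job in at about 44 s; the two red look-alikes, which had stood on their tips, toppled early on without any contact I could detect, and I left them as they fell.

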